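# Unstack the condiment porcelain into its display stands

## Robot

A 6-joint arm with a two-finger parallel gripper is mounted at the origin on a cart in front of the work surface, level with it; the furniture and walls round the work are solid. World frame = base frame: x ahead of the robot, y to its left, z up, the work surface at z = 0. Lengths are in m, angles in rad, forces in N, time in s.
With the tool pointing down it reaches from about 0.25 to 0.775 m from the base axis. Payload 4 kg.
Tool frame: the origin (TCP) lies midway between the tips of the shut fingers; the grasp point (between the pads) lies 19 mm behind it (robot.hold_point_z is the distance from the TCP to the grasp point, in m); z points along the fingers, y is the line along which they close (so a half turn about z gives the same grasp; the last joint's range is limited). The gripper opens to 94 mm and grips with 3 to 60 N. Pads are 16 mm wide; open, the fingers measure 119 mm over their backs; the gripper's body (75 mm by 177 mm) begins 78 mm behind the grasp point.
Start: joints at [-0.103, 0.087, 1.371, -0, 1.684, -0.103], TCP at [0.55, -0, 0.206] pointing down, gripper open.
Joint ranges: [-3.1, 3.1], [-0.76, 2.03], [0.27, 2.55], [-1.08, 4.22], [0.17, 2.65], [-2.57, 2.57]. Speed limits (rad/s): [2.79, 2.79, 3.14, 3.14, 3.14, 3.14].

## Interface

Orientations are given as [roll, pitch, yaw] about the fixed x, y, z axes, in that order (R = Rz(yaw) Ry(pitch) Rx(roll)).
In Python, from bench import readout, imaging, robot gives the robot as it stands.
- The arm moves only by the tool carry_out, never from a script. Its argument "motion" is text: rows parted by semicolons, each of 7 numbers parted by spaces: the shift along the tool's x, y, z each as a share of 200 mm, from -1 to 1, then the turn, a rotation vector about the tool's x, y, z each as a share of 120 degrees, from -1 to 1, then the opening, from 0 (shut) to 1 (fully open). A call has 1 to 12 rows; each row shifts and turns the commanded pose from where the row before left it, along the tool's axes as they then stand; what a row does not reach is not made up. A row lasts 1/8 s, in which the tool goes at most 62.5 mm and 10.7 degrees, less where a joint would pass 70% of its speed; a pose out of reach is approached as far as the arm can. A call with a number of a shift or a turn outside -1 to 1 is refused whole. A call with a gripper value outside its range is refused whole. The fingers move at their own pace and stop on an object; the grip force is fixed at half the most. Time passes only in rows, so rows that do not move let the fingers close. It gives the time, the measured TCP pose, the force, the opening and the grip force at its end, in the units of the state.
- readout.get_obs(): the state, without advancing time (a new reading comes with each control period).
- imaging.snapshot(name): name is "scene" or "side" or "wrist"; returns a dict with "pixels" (384x512x3 uint8, red, green, blue), "fx", "fy", "cx", "cy" (pixels), "R" (3x3) and "t" (3): a world point X has camera coordinates R X + t. Camera axes: x right, y down, z forward; pixel columns grow to the right and rows downward; lengths in m; the calibration is good to about 2 mm. A picture is of the moment at which its call begins. There is no depth.
- robot.close_job(): hands the job in; it is judged then, once.
The state is a dict: "time": time; "joint_positions": joint angles; "qvel": joint speeds; "joint_torque": joint torques, N m; "tool_pos": TCP position; "ee_rot": TCP orientation; "wrist_force": force on the tool from outside, world axes, zero at the start; "wrist_torque": the same for the moment, N m; "width": finger opening in m; "finger_force": force on a finger pad.
Only numpy, scipy, OpenCV 4.12 (cv2) and the standard library are available. Lean on these libraries where they do the work, as an engineer would, in place of code of your own. Each camera call takes 0.05 s, during which the arm holds its last target. There are 200 camera calls.

## Task

The clean condiment porcelain has come up from the kitchen as one stack. Take it apart from the top down, finishing with each piece before you go on to the next, and hang each one in the oak stand whose opening fits it (small, medium and large pot, then the oblong dish), collar resting level on the top board. Keep the pieces upright, do not drop them, and leave the glass of stirrers and the red card where they stand.

Things in the scene. Friction and masses are not known exactly. Their poses are not given: they have to be found in the camera images.
- small_pot: white porcelain pot, round, 44 mm across its upright collar, 40 mm high; origin at the centre of its underside. Collar = top 16 mm (24 to 40 mm above the origin, wall 5 mm), with an open hollow 16 mm deep; below it the body tapers from 29 mm to a foot 21 mm wide. About 60 g. Starts on top of the stack, in the medium pot's hollow, origin at z = 72 mm.
- medium_pot: white porcelain pot, round, 56 mm across its upright collar, 40 mm high; origin at the centre of its underside. Collar = top 16 mm (24 to 40 mm above the origin, wall 5 mm), with an open hollow 16 mm deep; below it the body tapers from 41 mm to a foot 33 mm wide. About 90 g. Starts standing in the large pot's hollow, origin at z = 48 mm.
- large_pot: white porcelain pot, round, 68 mm across its upright collar, 40 mm high; origin at the centre of its underside. Collar = top 16 mm (24 to 40 mm above the origin, wall 5 mm), with an open hollow 16 mm deep; below it the body tapers from 53 mm to a foot 45 mm wide. About 140 g. Starts standing in the oblong dish's hollow, origin at z = 24 mm.
- oblong_dish: white porcelain oblong dish, 66 mm along its x by 122 mm along its y, rounded corners, 40 mm high; origin at the centre of its underside. Collar and hollow like the pots' (collar 24 to 40 mm above the origin); below it the body tapers from 51 x 107 mm to a foot 43 x 99 mm. About 220 g. Bottom of the stack, on the counter.
- stand_small: oak display stand 70 x 70 mm, 70 mm high, with a through opening 34 mm in diameter in its top board; fixed to the counter, may stand anywhere among the others. Origin at the centre of its underside, so the opening's centre is 70 mm straight above it. Of the three square stands the tallest and smallest.
- stand_medium: oak display stand 82 x 82 mm, 60 mm high, with a through opening 46 mm in diameter in its top board; fixed to the counter, may stand anywhere among the others. Origin at the centre of its underside, so the opening's centre is 60 mm straight above it. The square stand of middle size.
- stand_large: oak display stand 94 x 94 mm, 50 mm high, with a through opening 58 mm in diameter in its top board; fixed to the counter, may stand anywhere among the others. Origin at the centre of its underside, so the opening's centre is 50 mm straight above it. The largest and lowest square stand.
- stand_oblong: oak display stand 90 x 146 mm, 40 mm high, with a through opening 56 x 112 mm in its top board; fixed to the counter, may stand anywhere among the others. Origin at the centre of its underside, so the opening's centre is 40 mm straight above it. Its x is across (90 mm), its y along (146 mm) the stand and its oblong opening. A dish may go in either way round.
- stirrer_glass: thick glass tumbler full of wooden stirrers, about 100 mm across and 152 mm high, standing near the front edge, to the left of the work; origin at the centre of its underside. A bystander.
- label_card: small red card upright in a grey stone block, 58 mm wide and 61 mm high, standing in front of the toaster; origin at the centre of its underside. A bystander.
There are look-alikes about, which are no part of the job. Leave any blue look-alike of the small_pot alone.

How it is judged:
On the way, in this order (a step that is already met when the one before it is completed fails the run):
1. the small pot hangs by its collar, level and released, in its own stand (horizontal distance between small_pot and stand_small below 0.006 m and z of small_pot in the frame of stand_small between 0.042 and 0.049 m and angle between small_pot's own z axis and vertical below 0.08 rad and contact force between the fingers and small_pot below 0.05 N and linear speed of small_pot below 0.02 m/s), for 0.2 s.
2. the medium pot hangs by its collar, level and released, in its own stand (horizontal distance between medium_pot and stand_medium below 0.006 m and z of medium_pot in the frame of stand_medium between 0.032 and 0.039 m and angle between medium_pot's own z axis and vertical below 0.08 rad and contact force between the fingers and medium_pot below 0.05 N and linear speed of medium_pot below 0.02 m/s), for 0.2 s.
3. the large pot hangs by its collar, level and released, in its own stand (horizontal distance between large_pot and stand_large below 0.006 m and z of large_pot in the frame of stand_large between 0.022 and 0.029 m and angle between large_pot's own z axis and vertical below 0.08 rad and contact force between the fingers and large_pot below 0.05 N and linear speed of large_pot below 0.02 m/s), for 0.2 s.
4. the oblong dish hangs by its collar, level and released, in its own stand (horizontal distance between oblong_dish and stand_oblong below 0.006 m and z of oblong_dish in the frame of stand_oblong between 0.012 and 0.019 m and angle between oblong_dish's own z axis and vertical below 0.08 rad and contact force between the fingers and oblong_dish below 0.05 N and linear speed of oblong_dish below 0.02 m/s), for 0.2 s.
At the end, for the whole second after the job is handed in: Each pot and the dish sits in its own stand, centred within 6 mm, its collar down on the top board (height within +3/-4 mm), level within 0.08 rad, released and still (all of step 1 and all of step 2 and all of step 3 and all of step 4); the robot touches nothing.
It fails at once if a pot or the dish is tipped by more than 35 degrees (angle between any of small_pot, medium_pot, large_pot, oblong_dish's own z axis and vertical above 0.61 rad).
It fails at once if a pot or the dish is dropped (moves at more than 0.6 m/s, a fall of some 2 cm, with the fingers off it) ((linear speed of small_pot above 0.6 m/s and contact force between the fingers and small_pot below 0.05 N) or (linear speed of medium_pot above 0.6 m/s and contact force between the fingers and medium_pot below 0.05 N) or (linear speed of large_pot above 0.6 m/s and contact force between the fingers and large_pot below 0.05 N) or (linear speed of oblong_dish above 0.6 m/s and contact force between the fingers and oblong_dish below 0.05 N)).
It fails at once if the glass of stirrers is shifted by more than 15 mm (distance of stirrer_glass from where it was at the start of the episode above 0.015 m).
It fails at once if the red card is shifted by more than 15 mm (distance of label_card from where it was at the start of the episode above 0.015 m).
It also fails if it takes over 118 s, if anything falls off the work surface, if the arm or the gripper's body presses on something with over 40 N, if the wrist force passes 120 N, or if a joint passes its speed limit or range.

## Working session

There is one attempt and no reset: what is moved stays moved. The work goes in short steps, Python scripts to look and compute and a tool call to move; the robot and the scene stay as the last step left them, time stands still between calls to the robot, and variables do not carry over. Pictures are saved under pics/ and viewed, at most 14 in all, crops included, and the job is handed in when it is done.

Besides the shell and the picture viewer there is one more tool, called after "Call:" by a JSON object that holds its "op" and its "data". carry_out: Moves the arm, as the interface text tells. Its arguments: {"type":"object","properties":{"motion":{"type":"string"}},"required":["motion"]}

```bash
mkdir -p pics; ls
cat > h.py <<'E'
import numpy as np, cv2
from bench import readout, imaging, robot
def snap(n, f=None):
    s=imaging.snapshot(n)
    if f: cv2.imwrite('pics/'+f+'.png', cv2.cvtColor(s['pixels'],cv2.COLOR_RGB2BGR))
    return s
def ray(s,u,v,z):
    R=np.array(s['R']);t=np.array(s['t']);c=-R.T@t
    d=R.T@np.array([(u-s['cx'])/s['fx'],(v-s['cy'])/s['fy'],1])
    return c+d*(z-c[2])/d[2]
def proj(s,X):
    p=np.array(s['R'])@np.array(X)+np.array(s['t']); return s['fx']*p[0]/p[2]+s['cx'],s['fy']*p[1]/p[2]+s['cy']
E
python3 - <<'E'
from h import *
for n in('scene','side','wrist'):
    s=snap(n,n+'0'); print(n,s['fx'],-np.array(s['R']).T@s['t'],np.array(s['R'])[2])
o=readout.get_obs();print({k:np.round(v,3) for k,v in o.items()})
E
```

```text
pics
scene 395.6552909712852 [ 0.15527656 -0.73153915  0.57631652] [ 0.38731606  0.76236873 -0.51844015]
side 375.4699655414917 [0.05027438 0.75939009 0.77776155] [ 0.42231096 -0.65546274 -0.62611664]
wrist 332.8060069765298 [0.54868076 0.07845682 0.38466503] [-0.00136837 -0.27169374 -0.96238279]
{'time': np.float64(0.15), 'joint_positions': array([-0.103,  0.088,  1.372,  0.   ,  1.684, -0.103]), 'qvel': array([ 0.001, -0.003, -0.005, -0.   ,  0.001, -0.   ]), 'joint_torque': array([ 1.0000e-03, -3.4064e+01, -3.0280e+01,  7.2000e-02,  3.0000e-02,
       -0.0000e+00]), 'tool_pos': array([0.55 , 0.   , 0.205]), 'ee_rot': array([-3.14 , -0.   ,  1.571]), 'wrist_force': array([-0.202,  0.301,  0.838]), 'wrist_torque': array([-0.   ,  0.045,  0.033]), 'finger_force': np.float64(0.0), 'width': np.float64(0.094)}
```

```bash
python3 -c "
import cv2,numpy as np
a=[cv2.imread(f'pics/{n}0.png') for n in('scene','side')]
for n,i in zip(('scene','side'),a): cv2.imwrite(f'pics/{n}0b.png',cv2.resize(i,(800,600),interpolation=cv2.INTER_CUBIC))"
```

```text
(no output)
```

View pics/scene0b.png

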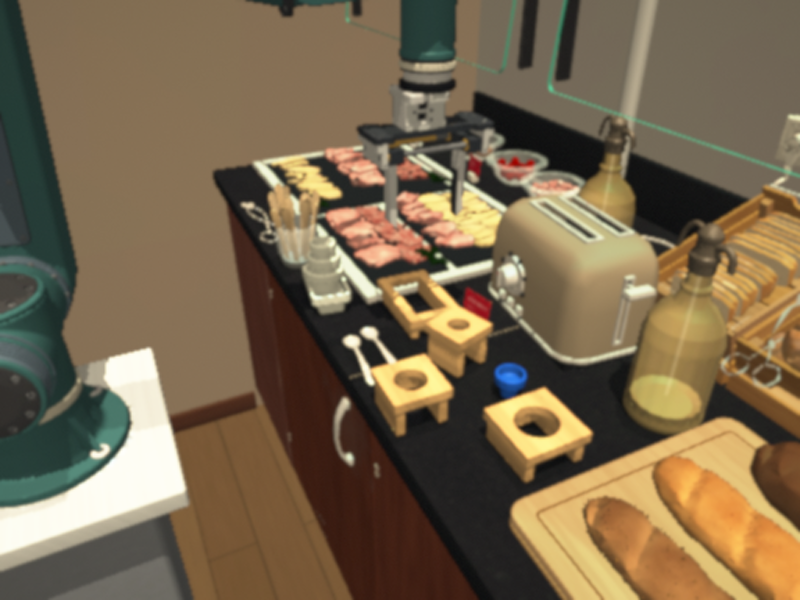

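View pics/side0b.png

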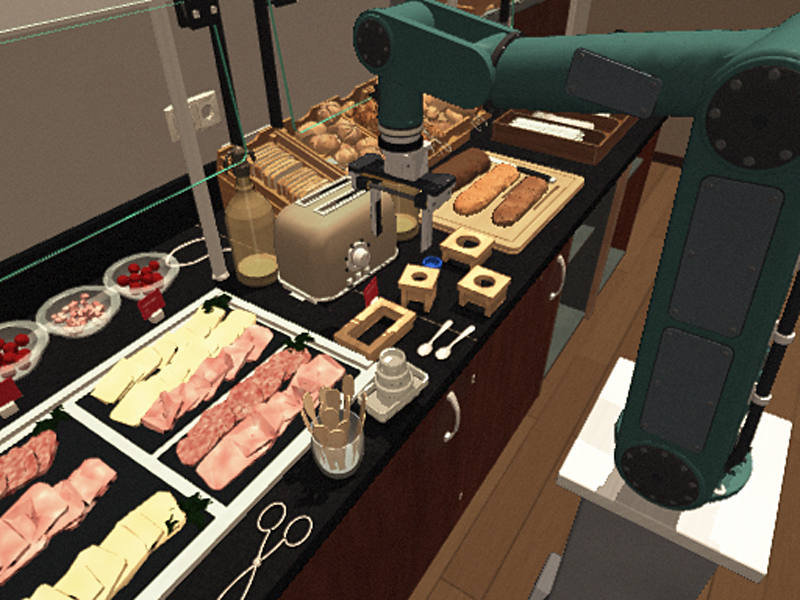

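View pics/wrist0.png

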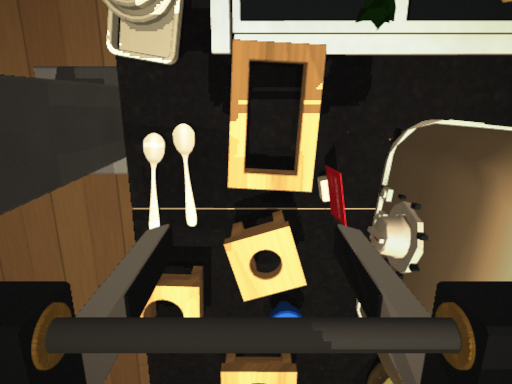

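The wrist view shows the small stand's opening at (266,262), the oblong stand around (276,117), part of the medium stand at (175,300), the large stand below (258,370) and the stack at top left (145,10). In the scene view (800 px scale) the stack is at (322,265), the medium stand opening at (410,380), the large at (540,420), the small at (460,323) and the blue pot at (510,378).

Run:
```python
from h import *
s=snap('scene');d=snap('side');w=snap('wrist')
k=.64
for nm,z,a,b,c in [('small',.07,(460,323),(420,276),(266,262)),('med',.06,(410,380),(484,282),None),('large',.05,(538,420),(467,242),None),('obl',.04,(417,299),(377,327),(275,116)),('blue',.04,(511,371),(432,262),None),('smallpot top',.112,(320,241),(391,353),None),('card',.06,(478,296),(374,285),None),('glass',.1,(295,235),(337,440),None)]:
    print(nm,ray(s,a[0]*k,a[1]*k,z).round(3),ray(d,b[0]*k,b[1]*k,z).round(3), ray(w,*c,z).round(3) if c else '')
# dish orientation corners wrist
for p in [(110,50),(175,62),(182,0)]: print(ray(w,*p,.04).round(3))
for p in [(229,188),(312,192),(326,44),(234,40),(224,241),(290,223),(306,282),(244,300)]: print(p,ray(w,*p,.04).round(3),ray(w,*p,.07).round(3))
```

```text
small [ 0.563 -0.091  0.07 ] [ 0.56  -0.088  0.07 ] [ 0.562 -0.087  0.07 ]
med [ 0.443 -0.165  0.06 ] [ 0.445 -0.154  0.06 ] 
large [ 0.556 -0.293  0.05 ] [ 0.555 -0.286  0.05 ] 
obl [0.56 0.04 0.04] [0.562 0.065 0.04 ] [0.571 0.061 0.04 ]
blue [ 0.59  -0.188  0.04 ] [ 0.588 -0.184  0.04 ] 
smallpot top [0.444 0.175 0.112] [0.455 0.174 0.112] 
card [ 0.637 -0.024  0.06 ] [ 0.63  -0.021  0.06 ] 
glass [0.42 0.24 0.1 ] [0.425 0.358 0.1  ] 
[0.411 0.123 0.04 ]
[0.473 0.112 0.04 ]
[0.483 0.166 0.04 ]
(229, 188) [ 0.523 -0.015  0.04 ] [ 0.525 -0.007  0.07 ]
(312, 192) [ 0.612 -0.019  0.04 ] [ 0.607 -0.011  0.07 ]
(326, 44) [0.619 0.128 0.04 ] [0.612 0.124 0.07 ]
(234, 40) [0.53  0.132 0.04 ] [0.532 0.127 0.07 ]
(224, 241) [ 0.516 -0.077  0.04 ] [ 0.519 -0.063  0.07 ]
(290, 223) [ 0.59  -0.055  0.04 ] [ 0.586 -0.043  0.07 ]
(306, 282) [ 0.611 -0.128  0.04 ] [ 0.605 -0.11   0.07 ]
(244, 300) [ 0.538 -0.152  0.04 ] [ 0.539 -0.132  0.07 ]
```

Call:
{"op": "carry_out", "data": {"motion": "-0.28 -0.07 -0.15 0 0 0 1;-0.28 -0.07 -0.15 0 0 0 1;-0.28 -0.06 -0.15 0 0 0 1;0 0 0 0 0 0 1;0 0 0 0 0 0 1"}}

```text
time: 0.92
tool_pos: [0.5115, -0.1614, 0.2916]
ee_rot: [-3.141, -0.001, 1.57]
wrist_force: [0.3, 1.3, -0.5]
width: 0.094
finger_force: 0.0
```

Run:
```python
from h import *
snap('wrist','w1');o=readout.get_obs();print(o['tool_pos'],o['ee_rot'])
```

```text
[ 0.51141126 -0.1606808   0.29102969] [-3.14013174e+00 -1.38028118e-03  1.57184252e+00]
```

View pics/w1.png

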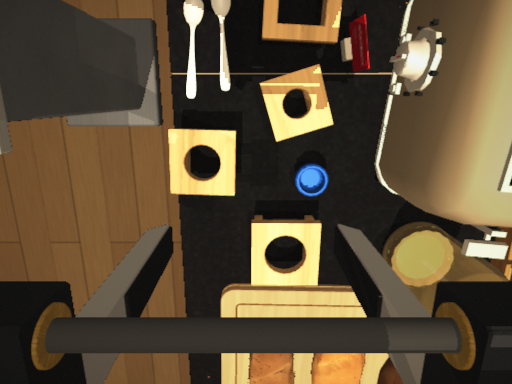

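The wrist view shows all three square stands: openings at (296,103) small, (203,162) medium and (285,253) large, with the blue pot at (312,180) and the toaster front at x≈380 px. I'll zoom in to check the rims and fit them.

```bash
cat >> h.py <<'E'
def hole(s,u,v,z,r,half=45,draw=None):
    """dark blob near u,v -> contour points cast on plane z -> circle centre"""
    g=cv2.cvtColor(s['pixels'],cv2.COLOR_RGB2HSV)
    m=((g[...,2]<130)).astype(np.uint8)
    n,l=cv2.connectedComponents(m); 
    b=(l==l[int(v),int(u)]).astype(np.uint8)
    c=max(cv2.findContours(b,cv2.RETR_EXTERNAL,cv2.CHAIN_APPROX_NONE)[0],key=cv2.contourArea)[:,0]
    P=np.array([ray(s,p[0],p[1],z)[:2] for p in c])
    (x,y),R=cv2.minEnclosingCircle((P*1000).astype(np.float32))
    return np.array([x,y,R]).round(1),P.mean(0)*1000, (np.ptp(P,axis=0)*1000).round(1)
E
python3 - <<'E'
from h import *
s=snap('wrist')
for u,v,z,r in [(296,103,.07,17),(203,162,.06,23),(285,253,.05,29)]: print(hole(s,u,v,z,r))
im=cv2.cvtColor(s['pixels'],cv2.COLOR_RGB2BGR)[55:295,160:360]
cv2.imwrite('pics/w1c.png',cv2.resize(im,None,fx=2.5,fy=2.5,interpolation=0))
E
```

```text
(array([560.8, -88.7,  16.6]), array([560.50821325, -89.17476974]), array([31.7, 32.7]))
(array([ 446.4, -160.9,   22.4]), array([ 446.30831663, -160.80299558]), array([44.1, 43.2]))
(array([ 554.6, -291.9,   28. ]), array([ 554.6897558 , -292.09706246]), array([55.7, 54.9]))
```

View pics/w1c.png

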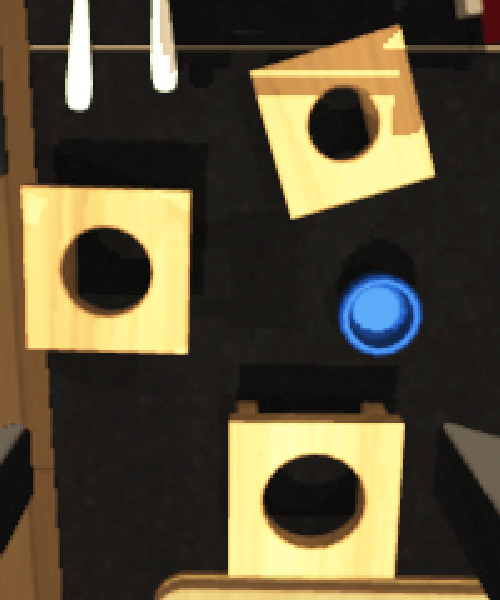

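The crop shows clean rims with dark holes, so the fits are usable (radii 16.6, 22.4 and 28 mm). Next I look at the stack.

Call:
{"op": "carry_out", "data": {"motion": "0.27 -0.047 0 0 0 0 1;0.27 -0.047 0 0 0 0 1;0.27 -0.047 0 0 0 0 1;0.27 -0.047 0 0 0 0 1;0.27 -0.047 0 0 0 0 1;0.27 -0.047 0.05 0 0 0 1;0 0 0 0 0 0 1;0 0 0 0 0 0 1"}}

```text
time: 2.02
tool_pos: [0.4545, 0.1629, 0.2815]
ee_rot: [-3.14, 0.001, 1.573]
wrist_force: [0.2, 0.4, 0.1]
width: 0.0941
finger_force: 0.0
```

Run:
```python
from h import *
s=snap('wrist');o=readout.get_obs();print(o['tool_pos'],o['ee_rot'])
im=cv2.cvtColor(s['pixels'],cv2.COLOR_RGB2BGR)
cv2.imwrite('pics/w2.png',cv2.resize(im,(800,600),interpolation=0))
np.save('w2.npy',s['pixels'])
```

```text
[0.45492535 0.16213557 0.28179337] [-3.14111679e+00  6.65666667e-04  1.57130673e+00]
```

View pics/w2.png

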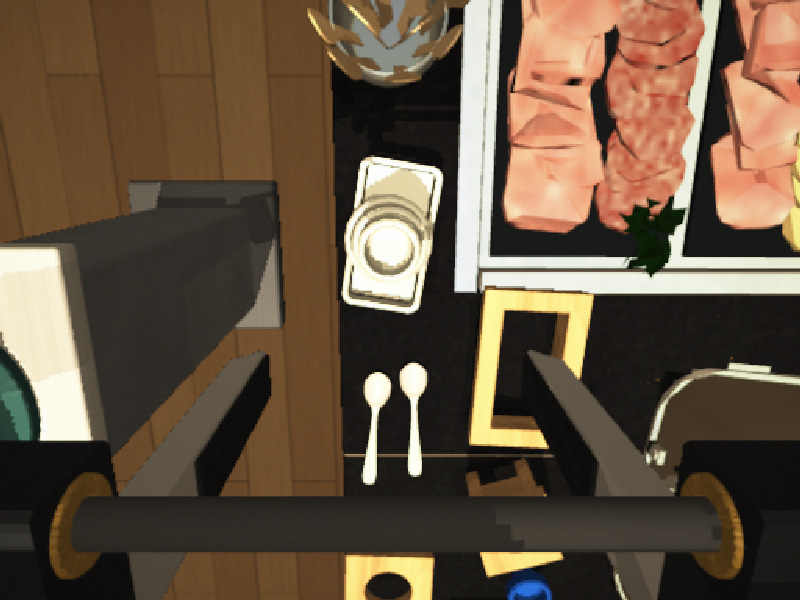

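The stack is at (392,235) in the 800 px view with the small pot's rim centred at (390,246). The dish corners are at (370,157), (442,165), (417,313) and (344,303). The oblong stand's opening is around (527,370).

Run:
```python
from h import *
s=snap('wrist');g=cv2.cvtColor(s['pixels'],cv2.COLOR_RGB2HSV)
m=((g[...,2]>110)&(g[...,1]<110)).astype(np.uint8)
sub=np.zeros_like(m);sub[95:205,215:290]=m[95:205,215:290]
n,l,st,_=cv2.connectedComponentsWithStats(sub);b=(l==1+st[1:,4].argmax()).astype(np.uint8)
c=max(cv2.findContours(b,0,cv2.CHAIN_APPROX_NONE)[0],key=cv2.contourArea)[:,0]
P=np.array([ray(s,*p,.04)[:2] for p in c],np.float32)*1000
h=cv2.convexHull(P)
print(cv2.minAreaRect(P))
for p in [(370,157),(442,165),(417,313),(344,303)]: print(ray(s,p[0]*.64,p[1]*.64,.04).round(4))
print('small',ray(s,390*.64,246*.64,.112).round(4), 'med', ray(s,389*.64,243*.64,.088))
cv2.imwrite('pics/w2c.png',cv2.resize(cv2.cvtColor(s['pixels'],cv2.COLOR_RGB2BGR)[95:205,205:300],None,fx=5,fy=5,interpolation=0))
# oblong opening
q=[ray(s,p[0]*.64,p[1]*.64,.04)[:2] for p in [(502,310),(567,313)]];print(q)
```

```text
((447.20391845703125, 175.27992248535156), (123.04950714111328, 72.22689056396484), 80.6654281616211)
[0.434  0.2372 0.04  ]
[0.4905 0.2312 0.04  ]
[0.4724 0.1094 0.04  ]
[0.4106 0.1182 0.04  ]
small [0.4503 0.1795 0.112 ] med [0.4492995  0.17747478 0.088     ]
[array([0.54441061, 0.11213254]), array([0.59977943, 0.10950558])]
```

View pics/w2c.png

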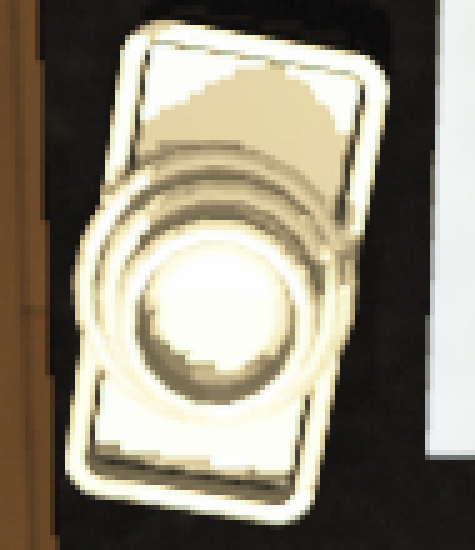

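Call:
{"op": "carry_out", "data": {"motion": "0.08 -0.028 0.2 0 0 0 1;0 0 0.25 0 0 0 1;0 0 0.25 0 0 0 1;0 0 0.15 0 0 0 1;0 0 0 0 0 0 1;0 0 0 0 0 0 1;0 0 0 0 0 0 1"}}

```text
time: 3.0
tool_pos: [0.4511, 0.1783, 0.1145]
ee_rot: [3.137, -0.001, 1.57]
wrist_force: [-0.6, 0.4, -0.3]
width: 0.0941
finger_force: 0.0
```

Run:
```python
from h import *
for i in range(3):
    s=snap('wrist');print(readout.get_obs()['tool_pos'].round(4))
g=cv2.cvtColor(s['pixels'],cv2.COLOR_RGB2BGR)
print(proj(s,[.4492,.178,.112]))
cv2.circle(g,tuple(int(round(v)) for v in proj(s,[.4492,.178,.112])),1,(0,0,255),-1)
for a in np.arange(0,6.28,.4): cv2.circle(g,tuple(int(round(v)) for v in proj(s,[.4492+.022*np.cos(a),.178+.022*np.sin(a),.112])),1,(0,0,255),-1)
cv2.imwrite('pics/w3.png',g[100:384,100:412])
```

```text
[0.4509 0.1784 0.1142]
[0.4506 0.1784 0.1139]
[0.4504 0.1784 0.1135]
(np.float64(252.3537792261367), np.float64(236.42987650307003))
```

View pics/w3.png

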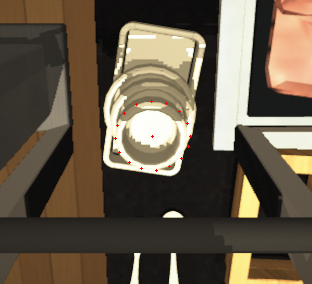

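The projected rim circle (red) coincides with the small pot's rim at about (152,136) in the crop, so the aim is good. I'll grasp and lift.

Call:
{"op": "carry_out", "data": {"motion": "0 0 0.065 0 0 0 1;0 0 0 0 0 0 1;0 0 0 0 0 0 0;0 0 0 0 0 0 0;0 0 0 0 0 0 0;0 0 0 0 0 0 0;0 0 0 0 0 0 0;0 0 0 0 0 0 0;0 0 0 0 0 0 0"}}

```text
time: 4.28
tool_pos: [0.4495, 0.1782, 0.0992]
ee_rot: [3.141, 0.0, 1.571]
wrist_force: [-0.7, 0.9, -0.3]
width: 0.0439
finger_force: 30.0
```

Call:
{"op": "carry_out", "data": {"motion": "0 0 -0.05 0 0 0 0;0 0 -0.15 0 0 0 0;0 0 -0.25 0 0 0 0;-0.2 0.08 0 0 0 0 0;-0.235 0.1 0 0 0 0 0;-0.235 0.1 0 0 0 0 0;-0.235 0.1 0 0 0 0 0;-0.235 0.1 0 0 0 0 0;-0.195 0.08 0 0 0 0 0;0 0 0 0 0 0 0;0 0 0 0 0 0 0;0 0 0 0 0 0 0"}}

```text
time: 5.78
tool_pos: [0.5613, -0.0875, 0.1896]
ee_rot: [3.141, -0.0, 1.572]
wrist_force: [0.2, -0.9, -1.3]
width: 0.0431
finger_force: 30.0
```

```bash
cat >> h.py <<'E'
def st(n=4):
    P=[]
    for i in range(n): s=snap('wrist'); P.append(readout.get_obs()['tool_pos'])
    o=readout.get_obs(); print(np.array(P).round(4)[[0,-1]],o['ee_rot'].round(4),o['width'],o['finger_force'],o['time']); return s
E
python3 - <<'E'
from h import *
s=st()
cv2.imwrite('pics/w4.png',cv2.cvtColor(s['pixels'],cv2.COLOR_RGB2BGR))
E
```

```text
[[ 0.5613 -0.0875  0.1896]
 [ 0.5614 -0.0878  0.1894]] [3.1411 0.     1.5722] 0.043424033584457324 29.99764687847346 5.975
```

View pics/w4.png

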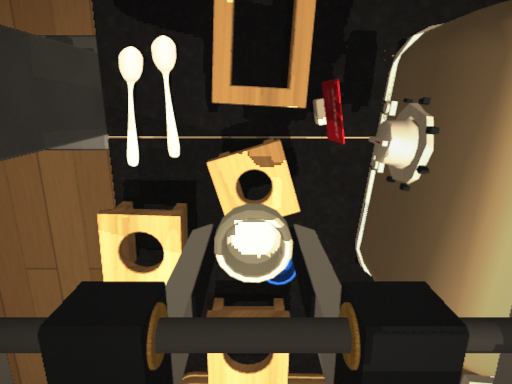

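The small pot is held level with its rim centred at (254,243), and the small stand's hole is visible at (254,185). Now I measure both.

```bash
cat >> h.py <<'E'
def rim(s,z,uv,rad):
    g=cv2.cvtColor(s['pixels'],cv2.COLOR_RGB2GRAY)
    g=cv2.GaussianBlur(g,(3,3),0)
    c=cv2.HoughCircles(g,cv2.HOUGH_GRADIENT_ALT,1,20,param1=150,param2=.5,minRadius=rad-6,maxRadius=rad+6)
    c=[] if c is None else c.reshape(-1,c.shape[-1])[:,:3]
    for q in c:
        if np.hypot(q[0]-uv[0],q[1]-uv[1])<15: print('rim',q,ray(s,q[0],q[1],z).round(4))
E
python3 - <<'E'
from h import *
s=st(1)
rim(s,.2022,(254,243),39)
print(ray(s,254,243,.2022))
print(hole(s,254,185,.07,17))
E
```

```text
[[ 0.5614 -0.088   0.1894]
 [ 0.5614 -0.088   0.1894]] [3.1411e+00 1.0000e-04 1.5719e+00] 0.043494008597408824 29.997673663892783 6.025
rim [256.       244.        38.491684] [ 0.562  -0.0864  0.2022]
[ 0.56086834 -0.08580078  0.2022    ]
(array([ 563.8, -175.6,  318.1]), array([ 568.17637908, -125.21895645]), array([570.8, 382.8]))
```

Run:
```python
from h import *
s=st(1);g=s['pixels'].max(2)
print(g[185,225:285]);print(g[150:212,254])
```

```text
[[ 0.5614 -0.0882  0.1893]
 [ 0.5614 -0.0882  0.1893]] [3.1413e+00 1.0000e-04 1.5717e+00] 0.04362064211228106 29.997643721289933 6.075
[249 250 251 253 254 254 253 254 254 253 239 161 103 108 101  67  19  13
  14  14  13  13  12  13  13  13  13  13  13  13  11  13  12  19  22  23
  23  23  25  26  25  24  23  25  23  23  70 219 253 254 254 254 254 254
 254 254 254 254 254 254]
[213 215 214 215 216 216 217 215 175 150 151 150 251 254 254 254 254 254
 248 144  13  14  13  14  14  11  14  13  11  10  11  13  12  12  15  13
  12  22  24  25  22  25  24  25  24  24  24  23  24  23  87 107 106 114
 120 121 122 121 124 125 145 158]
```

Run:
```python
from h import *
s=snap('wrist')
a=ray(s,253.7,168.9,.07);print(a, a[1]-.017, ray(s,236,185,.07)[0],ray(s,271.3,185,.07)[0])
```

```text
[ 0.56112607 -0.07253534  0.07      ] -0.08953534492251852 0.5446920933372777 0.5775195628893632
```

Call:
{"op": "carry_out", "data": {"motion": "-0.012 -0.001 0.1 0 0 0 0;0 0 0.2 0 0 0 0;0 0 0.15 0 0 0 0;0 0 0.05 0 0 0 0;0 0 0 0 0 0 0;0 0 0 0 0 0 0;0 0 0 0 0 0 0;0 0 0.03 0 0 0 0;0 0 0 0 0 0 0;0 0 0 0 0 0 0"}}

```text
time: 7.38
tool_pos: [0.5612, -0.0911, 0.083]
ee_rot: [-3.141, -0.0, 1.571]
wrist_force: [0.4, 0.5, 0.4]
width: 0.0432
finger_force: 30.0
```

Call:
{"op": "carry_out", "data": {"motion": "0 0 0.025 0 0 0 0;0 0 0.015 0 0 0 0;0 0 0 0 0 0 0;0 0 0 0 0 0 0;0 0 0 0 0 0 0"}}

```text
time: 8.0
tool_pos: [0.5614, -0.0912, 0.0753]
ee_rot: [3.141, 0.0, 1.571]
wrist_force: [-0.1, -0.0, -1.5]
width: 0.0439
finger_force: 30.0
```

Call:
{"op": "carry_out", "data": {"motion": "0 0 0.008 0 0 0 0;0 0 0 0 0 0 0;0 0 0 0 0 0 0;0 0 0 0 0 0 0"}}

```text
time: 8.5
tool_pos: [0.5614, -0.091, 0.0736]
ee_rot: [3.141, -0.0, 1.571]
wrist_force: [1.2, 0.5, -1.6]
width: 0.0432
finger_force: 30.0
```

Call:
{"op": "carry_out", "data": {"motion": "0 0 0 0 0 0 0.6;0 0 0 0 0 0 1;0 0 0 0 0 0 1;0 0 0 0 0 0 1;0 0 -0.1 0 0 0 1;0 0 -0.25 0 0 0 1;0 0 -0.25 0 0 0 1;0 0 -0.25 0 0 0 1;0 0 0 0 0 0 1;0 0 0 0 0 0 1"}}

```text
time: 9.75
tool_pos: [0.5611, -0.0911, 0.2429]
ee_rot: [-3.141, -0.0, 1.571]
wrist_force: [1.3, 0.5, 0.0]
width: 0.0941
finger_force: 0.0
```

Run:
```python
from h import *
s=st(2)
cv2.imwrite('pics/w5.png',cv2.resize(cv2.cvtColor(s['pixels'],cv2.COLOR_RGB2BGR)[60:300,100:420],None,fx=2,fy=2,interpolation=0))
```

```text
[[ 0.5606 -0.091   0.2417]
 [ 0.5604 -0.091   0.2412]] [-3.1377e+00 -1.1000e-03  1.5707e+00] 0.0942200526428823 0.0 9.85
```

View pics/w5.png

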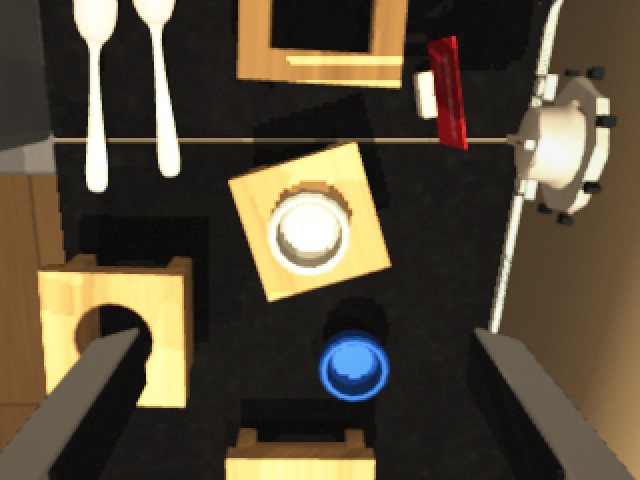

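The small pot hangs level in its stand, rim centre at (310,231) in the crop. Next is the medium pot.

Call:
{"op": "carry_out", "data": {"motion": "0.2 -0.085 0 0 0 0 1;0.235 -0.1 0 0 0 0 1;0.235 -0.1 0 0 0 0 1;0.235 -0.1 0 0 0 0 1;0.235 -0.1 0 0 0 0 1;0.2 -0.075 -0.02 0 0 0 1;0 0 0 0 0 0 1;0 0 0 0 0 0 1;0 0 0 0 0 0 1"}}

```text
time: 10.98
tool_pos: [0.4495, 0.1757, 0.2467]
ee_rot: [-3.14, 0.001, 1.569]
wrist_force: [-0.6, -0.3, 0.1]
width: 0.0943
finger_force: 0.0
```

Run:
```python
from h import *
s=st(3)
for r in (35,40,45): rim(s,.088,proj(s,[.4492,.178,.088]),r)
print(proj(s,[.4492,.178,.088]))
g=cv2.cvtColor(s['pixels'],cv2.COLOR_RGB2BGR).copy()
u,v=[int(a) for a in proj(s,[.45,.175,.06])]
cv2.imwrite('pics/w6.png',cv2.resize(g[v-80:v+80,u-80:u+80],None,fx=3.5,fy=3.5,interpolation=0));print(u-80,v-80)
np.save('w6.npy',s['pixels'])
```

```text
[[0.4496 0.1757 0.2469]
 [0.4496 0.1759 0.2472]] [-3.1411e+00  3.0000e-04  1.5690e+00] 0.09371594429718463 0.0 11.125
rim [251.      170.       33.98946] [0.4465 0.1819 0.088 ]
rim [256.       182.        39.877453] [0.4517 0.169  0.088 ]
(np.float64(253.59067552083704), np.float64(173.67154848643037))
174 90
```

View pics/w6.png

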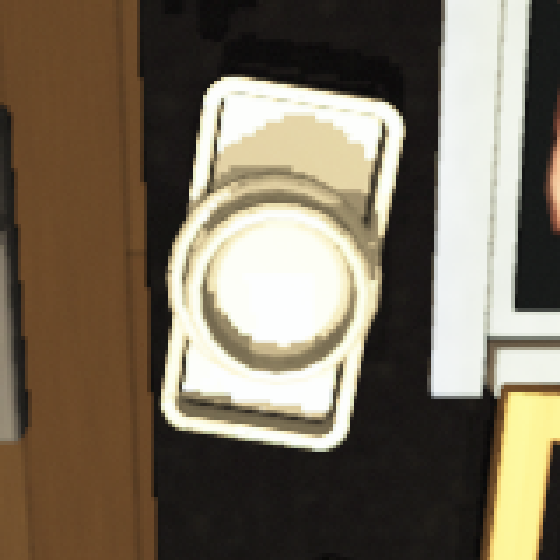

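The medium pot's rim is centred at (279,289) in the crop, within 1 px of the prediction.

Call:
{"op": "carry_out", "data": {"motion": "0.012 -0.002 0.2 0 0 0 1;0 0 0.27 0 0 0 1;0 0 0.25 0 0 0 1;0 0 0.08 0 0 0 1;0 0 0.03 0 0 0 1;0 0 0 0 0 0 1;0 0 0 0 0 0 1;0 0 0 0 0 0 1"}}

```text
time: 12.12
tool_pos: [0.4499, 0.1795, 0.083]
ee_rot: [3.139, -0.001, 1.571]
wrist_force: [0.2, 0.6, -0.2]
width: 0.0941
finger_force: 0.0
```

Call:
{"op": "carry_out", "data": {"motion": "0 0 0.036 0 0 0 1;0 0 0 0 0 0 1;0 0 0 0 0 0 0;0 0 0 0 0 0 0;0 0 0 0 0 0 0;0 0 0 0 0 0 0;0 0 0 0 0 0 0;0 0 0 0 0 0 0"}}

```text
time: 13.12
tool_pos: [0.4491, 0.1793, 0.0745]
ee_rot: [3.141, -0.0, 1.571]
wrist_force: [0.6, 0.0, -0.2]
width: 0.0565
finger_force: 30.0
```

Call:
{"op": "carry_out", "data": {"motion": "0 0 -0.05 0 0 0 0;0 0 -0.2 0 0 0 0;0 0 -0.25 0 0 0 0;-0.2 0 0 0 0 0 0;-0.26 -0.003 0 0 0 0 0;-0.26 -0.003 0 0 0 0 0;-0.26 -0.003 0 0 0 0 0;-0.26 -0.003 0 0 0 0 0;-0.26 -0.003 0 0 0 0 0;-0.2 0 0 0 0 0 0;0 0 0 0 0 0 0;0 0 0 0 0 0 0"}}

```text
time: 14.62
tool_pos: [0.4459, -0.1602, 0.1745]
ee_rot: [3.141, -0.001, 1.571]
wrist_force: [1.2, 1.0, -1.1]
width: 0.0563
finger_force: 30.0
```

Run:
```python
from h import *
s=st(3);z=s and readout.get_obs()['tool_pos'][2]
for r in (45,50,55): rim(s,z+.0135,(254,243),r)
u,v=proj(s,[.446,-.161,.06]);print(u,v);g=s['pixels'].max(2);u=int(u);v=int(v)
print(g[v,u-35:u+36]);print(g[v-45:v+20,u])
a=ray(s,u,v,.06);print(u,v,a)
```

```text
[[ 0.4459 -0.1599  0.1745]
 [ 0.446  -0.1596  0.1745]] [ 3.1413e+00 -2.0000e-04  1.5726e+00] 0.056359639749384766 29.999713045544922 14.775
rim [253.      246.       46.54882] [ 0.4449 -0.1591  0.188 ]
rim [253.      246.       48.97245] [ 0.4449 -0.1591  0.188 ]
rim [254.       245.        50.565624] [ 0.4455 -0.1585  0.188 ]
254.04461547024565 188.18924234139723
[254 253 253 252 251 250 249 248 247 236 184 108  44  13  13  11  11  13
  12  11  13  12  11  13  13  14  12  12  12  11  13  11  13  12  11  13
  13  12  11  12  12  14  11  12  14  10   9  11  11  13  10  11  13  13
  11  13  12  21  66  94 176 245 253 254 254 254 254 254 254 254 254]
[119 182 198 198 198 197 197 197 198 198 198 196 195 196 156 135 135 135
 136 137 107  50  23  21  22  25  24  23  22  20  20  22  19  19  14  12
  13  12  12  12  13  14  11  11  12  13  15  13  13  12  10  13  28 100
 118 120 120 120 122 147 156 157 156 157 160]
254 188 [ 0.4459586  -0.16082022  0.06      ]
```

Run:
```python
from h import *
s=st(1)
for r in (157.2,163.5): print(ray(s,254,r,.06)[1]-.023)
print(s['pixels'][150:168,254])
```

```text
[[ 0.4461 -0.1596  0.1745]
 [ 0.4461 -0.1596  0.1745]] [ 3.1413e+00 -1.0000e-04  1.5727e+00] 0.05628989583157373 29.999744575470686 14.825
-0.15525324413427308
-0.16096894136409762
[[199 141  76]
 [198 141  75]
 [198 140  74]
 [198 140  76]
 [197 138  74]
 [196 139  74]
 [198 141  76]
 [157 110  59]
 [135  92  49]
 [135  92  50]
 [135  94  49]
 [135  92  49]
 [139  94  51]
 [115  79  44]
 [ 56  40  26]
 [ 23  22  20]
 [ 22  21  20]
 [ 22  20  19]]
```

Call:
{"op": "carry_out", "data": {"motion": "-0.009 0 0.1 0 0 0 0;0 0 0.2 0 0 0 0;0 0 0.15 0 0 0 0;0 0 0.05 0 0 0 0;0 0 0 0 0 0 0;0 0 0 0 0 0 0;0 0 0.025 0 0 0 0;0 0 0.018 0 0 0 0;0 0 0 0 0 0 0;0 0 0 0 0 0 0;0 0 0 0 0 0 0"}}

```text
time: 16.2
tool_pos: [0.4461, -0.1623, 0.0657]
ee_rot: [3.141, -0.001, 1.571]
wrist_force: [1.1, 2.8, -0.8]
width: 0.0566
finger_force: 30.0
```

Call:
{"op": "carry_out", "data": {"motion": "0 0 0.014 0 0 0 0;0 0 0 0 0 0 0;0 0 0 0 0 0 0;0 0 0 0 0 0 0"}}

```text
time: 16.7
tool_pos: [0.4463, -0.162, 0.0631]
ee_rot: [3.141, -0.001, 1.571]
wrist_force: [1.4, 4.8, 1.3]
width: 0.0563
finger_force: 30.0
```

Call:
{"op": "carry_out", "data": {"motion": "0.005 0 0.003 0 0 0 0;0 0 0 0 0 0 0;0 0 0 0 0 0 0;0 0 0 0 0 0 0.6;0 0 0 0 0 0 1;0 0 0 0 0 0 1;0 0 0 0 0 0 1;0 0 -0.1 0 0 0 1;0 0 -0.25 0 0 0 1;0 0 -0.25 0 0 0 1;0 0 -0.25 0 0 0 1;0 0 0 0 0 0 1"}}

```text
time: 18.2
tool_pos: [0.4479, -0.1628, 0.2376]
ee_rot: [3.133, 0.005, 1.57]
wrist_force: [-0.4, -0.5, -0.7]
width: 0.0936
finger_force: 0.0
```

Run:
```python
from h import *
s=st(3)
c=proj(s,[.446,-.161,.076]);print(c);rim(s,.076,c,40);rim(s,.076,c,34)
cv2.imwrite('pics/w7.png',cv2.resize(cv2.cvtColor(s['pixels'],cv2.COLOR_RGB2BGR)[60:300,100:420],None,fx=2,fy=2,interpolation=0))
```

```text
[[ 0.4467 -0.1623  0.2345]
 [ 0.4453 -0.1615  0.231 ]] [-3.1396e+00 -7.0000e-04  1.5706e+00] 0.09395832329073786 0.0 18.35
(np.float64(254.0367554976641), np.float64(175.556178129459))
rim [252.       181.        33.078045] [ 0.4439 -0.1668  0.076 ]
```

View pics/w7.png

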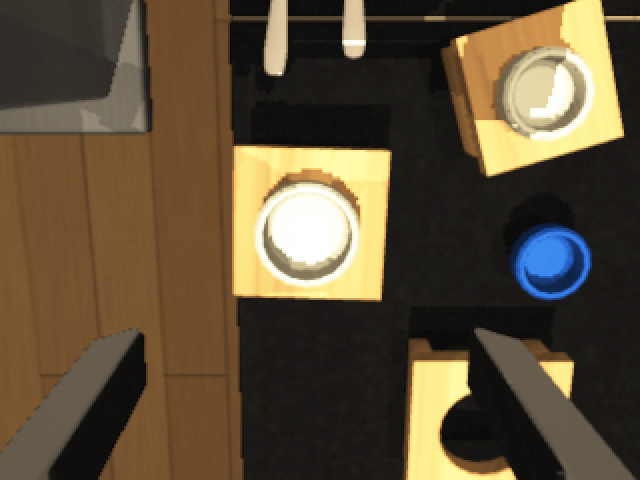

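Medium pot is seated, with its rim centred on the board at (307,232) in the crop. Next is the large pot.

Call:
{"op": "carry_out", "data": {"motion": "0.2 0 0 0 0 0 1;0.26 0.003 0 0 0 0 1;0.26 0.003 0 0 0 0 1;0.26 0.003 0 0 0 0 1;0.26 0.003 0 0 0 0 1;0.26 0.003 0 0 0 0 1;0.2 0 0 0 0 0 1;0 0 0 0 0 0 1;0 0 0 0 0 0 1;0 0 0 0 0 0 1"}}

```text
time: 19.6
tool_pos: [0.4488, 0.1772, 0.2317]
ee_rot: [-3.141, 0.001, 1.569]
wrist_force: [-0.6, 0.5, 0.6]
width: 0.0938
finger_force: 0.0
```

Run:
```python
from h import *
s=st(4)
c=proj(s,[.4492,.1785,.064]);print(c)
for r in (33,38,43): rim(s,.064,c,r)
g=s['pixels'].min(2).astype(int);u,v=map(int,c)
print(u,v);print(g[v,u-55:u+90]);print(g[v-50:v+50,u])
for p in range(u+40,u+80,5): print(p,ray(s,p,v-20,.0)[:2].round(3),g[v-20,p],end=' ')
```

```text
[[0.449  0.1772 0.232 ]
 [0.4491 0.1776 0.2324]] [3.1413e+00 1.0000e-04 1.5692e+00] 0.09414693577446276 0.0 19.8
(np.float64(253.9779417258778), np.float64(172.84899551033232))
rim [252.       173.        30.495876] [0.4471 0.1783 0.064 ]
rim [252.       176.        37.756763] [0.4471 0.175  0.064 ]
rim [260.       173.        43.317623] [0.4557 0.1783 0.064 ]
253 172
[ 41  40  42  41  41  40  40  43  43  41  39  36  33  38  40  41  26  15
  19  21  22  22  45 153 225 244 232 143  76 133 177 186 234 248 248 248
 248 248 248 248 248 248 248 248 248 249 250 253 253 253 253 253 253 253
 253 253 253 253 253 253 253 253 253 253 251 246 245 245 245 245 245 245
 245 245 244 244 237 218 203 169 118 133 221 241 217 149  80  17  16  17
  18  23  22  22  23  24  23  20  22  20  21  88 213 239 238 238 239 239
 239 239 238 238 237 236 236 236 234 194 173 221 232 233 233 233 233 168
  20  25  24  24  24  24  24  26  26  25  25  25  25  24  24  25  25  24
  25]
[252 252 252 252 252 252 252 219 167 166 166 167 166 165 165 166 166 165
 129  99  86 162 193 243 252 237 231 241 252 253 253 249 245 245 245 245
 245 245 245 245 246 246 246 246 246 252 253 253 253 253 253 253 253 253
 253 253 253 253 253 253 253 253 253 253 253 253 253 253 253 253 251 185
 105 105  97  87  86  86  90 188 244 235 240 252 253 253 253 253 224 157
 122  57  62  77  83  82 178 249 252 228]
293 [0.498 0.191] 21 298 [0.504 0.191] 22 303 [0.511 0.191] 241 308 [0.517 0.191] 239 313 [0.523 0.191] 233 318 [0.529 0.191] 221 323 [0.535 0.191] 233 328 [0.542 0.191] 25
```

Call:
{"op": "carry_out", "data": {"motion": "0.003 -0.005 0.2 0 0 0 1;0 0 0.27 0 0 0 1;0 0 0.25 0 0 0 1;0 0 0.1 0 0 0 1;0 0 0.04 0 0 0 1;0 0 0 0 0 0 1;0 0 0 0 0 0 1;0 0 0 0 0 0 1"}}

```text
time: 20.8
tool_pos: [0.4489, 0.1793, 0.0617]
ee_rot: [3.139, -0.001, 1.571]
wrist_force: [0.5, 0.3, -0.1]
width: 0.0942
finger_force: 0.0
```

Call:
{"op": "carry_out", "data": {"motion": "-0.004 -0.002 0.05 0 0 0 1;0 0 0 0 0 0 1;0 0 0 0 0 0 0;0 0 0 0 0 0 0;0 0 0 0 0 0 0;0 0 0 0 0 0 0;0 0 0 0 0 0 0"}}

```text
time: 21.68
tool_pos: [0.4477, 0.1783, 0.0505]
ee_rot: [3.141, -0.0, 1.571]
wrist_force: [0.9, -0.0, 0.6]
width: 0.0685
finger_force: 30.3
```

Call:
{"op": "carry_out", "data": {"motion": "0 0 -0.05 0 0 0 0;0 0 -0.25 0 0 0 0;0 0 -0.25 0 0 0 0;-0.26 0.06 0 0 0 0 0;-0.27 0.06 0 0 0 0 0;-0.27 0.06 0 0 0 0 0;-0.27 0.06 0 0 0 0 0;-0.27 0.06 0 0 0 0 0;-0.27 0.06 0 0 0 0 0;-0.27 0.06 0 0 0 0 0;-0.27 0.06 0 0 0 0 0;-0.2 0.055 0 0 0 0 0"}}

```text
time: 23.18
tool_pos: [0.5544, -0.294, 0.1604]
ee_rot: [-3.141, -0.0, 1.569]
wrist_force: [1.2, -0.0, -0.3]
width: 0.068
finger_force: 30.3
```

Call:
{"op": "carry_out", "data": {"motion": "0 0 0 0 0 0 0;0 0 0 0 0 0 0;0 0 0 0 0 0 0"}}

```text
time: 23.55
tool_pos: [0.5545, -0.2903, 0.1607]
ee_rot: [3.141, -0.0, 1.572]
wrist_force: [0.6, 0.1, -1.7]
width: 0.068
finger_force: 30.3
```

Run:
```python
from h import *
s=st(3);z=readout.get_obs()['tool_pos'][2]
for r in (52,57,62): rim(s,z+.0135,(254,243),r)
u,v=proj(s,[.5546,-.292,.05]);print(u,v);g=s['pixels'].max(2);u=int(u);v=int(v)
print(g[v-8,u-42:u+43]);print(g[v-45:v+10,u])
print([ (r,round(ray(s,u,r,.05)[1]-.029,4)) for r in range(v-38,v-18,2)], ray(s,u,v-8,.05))
```

```text
[[ 0.5546 -0.2904  0.1608]
 [ 0.5546 -0.2906  0.1609]] [3.1410e+00 2.0000e-04 1.5722e+00] 0.06816773608146796 30.323748383671045 23.7
rim [250.      245.       52.98291] [ 0.5519 -0.2893  0.1744]
rim [251.       242.        57.343227] [ 0.5524 -0.2875  0.1744]
rim [251.      241.       60.17548] [ 0.5524 -0.2869  0.1744]
254.02615005396927 189.40710154025135
[248 249 248 248 247 246 246 246 247 246 233 173  79  12  12  10  11  10
  11  11  10   9   9  10  12  10  11  15  13  14  18  21  19  19  19  20
  19  20  20  21  20  20  19  18  18  18  17  19  18  17  18  18  17  19
  18  19  20  20  20  19  17  20  18  19  19  17  15  12   9   8  10  16
  69 156 202 232 240 238 238 241 243 244 243 240 241]
[193 193 193 192 192 193 196 195 194 194 195 195 194 171  95  30  19  19
  19  18  19  17  17  19  19  20  19  18  20  18  19  19  18  19  16  19
  19  19  19  19  76 101 105 106 107 110 133 142 141 142 142 144 145 145
 126]
[(151, np.float64(-0.286)), (153, np.float64(-0.2878)), (155, np.float64(-0.2896)), (157, np.float64(-0.2913)), (159, np.float64(-0.2931)), (161, np.float64(-0.2949)), (163, np.float64(-0.2967)), (165, np.float64(-0.2985)), (167, np.float64(-0.3003)), (169, np.float64(-0.3021))] [ 0.55455543 -0.28414821  0.05      ]
```

Run:
```python
from h import *
s=st(1);g=s['pixels'].min(2);z=.1743
print(g[170:312,251]);print(g[241,180:325])
print([(r,ray(s,251,r,z)[1].round(4)) for r in range(176,192,3)],[(r,ray(s,251,r,z)[1].round(4)) for r in range(290,312,3)])
```

```text
[[ 0.5546 -0.2908  0.1608]
 [ 0.5546 -0.2908  0.1608]] [3.1411e+00 3.0000e-04 1.5720e+00] 0.06772154642040598 30.323767669469817 23.75
[ 17  17  17  17  16  18  16  17  15  16  17  15  17  17  38  64  72  72
  73  72  88  94  96  95  96  98 100  99  91  84  94  98 228 243 243 243
 243 243 243 173  99  98 100 100  99 100  99  98 100 100  98 100 227 242
 242 242 242 242 242 242 242 241 241 242 242 241 242 241 241 241 241 241
 240 241 240 240 240 240 240 239 239 239 239 239 239 239 238 238 238 238
 237 238 237 237 237 236 236 237 235 236 236 236 235 235 235 235 162  96
  96  95  95  96  95  86  78  76  76  75  76  77  78  78  77  76  77  77
  87 103 164 218 228 218 150  58  67  50  23  20  21  25  27  33]
[ 66  67  67  62  45  21  11  12  10   9  10  17  61  86  89  93  98  99
 100  89  75  70  67  68  68 106 123 121 151 171 172 214 240 244 244 243
 244 243 243 243 243 243 243 243 243 243 243 243 242 242 242 243 242 242
 242 242 242 242 242 242 242 242 242 242 242 241 241 241 241 241 241 241
 240 240 241 240 240 240 240 239 240 239 239 239 239 238 239 238 238 238
 238 237 237 237 237 236 245 249 249 249 249 249 249 249 249 248 242 234
 234 234 233 233 233 232 230 208 187 188 188 189 170 122  95  99 103 109
  97  91  99  99  95 125 155 154 100  12  13  13  11  12  10  17  44  64
  67]
[(176, np.float64(-0.2508)), (179, np.float64(-0.2524)), (182, np.float64(-0.254)), (185, np.float64(-0.2556)), (188, np.float64(-0.2572)), (191, np.float64(-0.2589))] [(290, np.float64(-0.3172)), (293, np.float64(-0.3192)), (296, np.float64(-0.3211)), (299, np.float64(-0.3231)), (302, np.float64(-0.3251)), (305, np.float64(-0.327)), (308, np.float64(-0.329)), (311, np.float64(-0.331))]
```

Run:
```python
from h import *
s=snap('scene')
for p in [(627,395),(680,432),(725,400)]: print(ray(s,p[0]*.64,p[1]*.64,0.02).round(3))
```

```text
[ 0.718 -0.282  0.02 ]
[ 0.727 -0.367  0.02 ]
[ 0.831 -0.35   0.02 ]
```

Call:
{"op": "carry_out", "data": {"motion": "-0.005 0 0.1 0 0 0 0;0 0 0.2 0 0 0 0;0 0 0.13 0 0 0 0;0 0 0.04 0 0 0 0;0 0 0 0 0 0 0;0 0 0 0 0 0 0;0 0 0.02 0 0 0 0;0 0 0.02 0 0 0 0;0 0 0 0 0 0 0;0 0 0 0 0 0 0;0 0 0 0 0 0 0"}}

```text
time: 25.18
tool_pos: [0.5546, -0.2928, 0.0585]
ee_rot: [3.141, 0.0, 1.571]
wrist_force: [-0.5, 0.9, -1.8]
width: 0.068
finger_force: 30.3
```

Call:
{"op": "carry_out", "data": {"motion": "0 0 0.028 0 0 0 0;0 0 0 0 0 0 0;0 0 0 0 0 0 0;0 0 0 0 0 0 0"}}

```text
time: 25.68
tool_pos: [0.5544, -0.2927, 0.0526]
ee_rot: [-3.141, -0.0, 1.571]
wrist_force: [0.6, 0.4, -0.8]
width: 0.0673
finger_force: 30.4
```

Call:
{"op": "carry_out", "data": {"motion": "0 0 0.002 0 0 0 0;0 0 0 0 0 0 0.6;0 0 0 0 0 0 1;0 0 0 0 0 0 1;0 0 0 0 0 0 1;0 0 -0.1 0 0 0 1;0 0 -0.25 0 0 0 1;0 0 -0.25 0 0 0 1;0 0 -0.25 0 0 0 1;0 0 0 0 0 0 1;0 0 0 0 0 0 1"}}

```text
time: 27.05
tool_pos: [0.5545, -0.2927, 0.223]
ee_rot: [3.141, 0.001, 1.571]
wrist_force: [0.6, 0.6, -0.9]
width: 0.0937
finger_force: 0.0
```

Run:
```python
from h import *
s=st(2);g=s['pixels'].min(2);c=proj(s,[.5546,-.292,.066]);print(c);u,v=map(int,c)
print(g[v,u-50:u+50]);print(g[v-50:v+50,u])
e=[round(ray(s,u,r,.066)[1],4) for r in (v-35,v+35)];e2=[round(ray(s,q,v,.066)[0],4) for q in (u-35,u+35)];print(e,e2)
```

```text
[[ 0.554  -0.2924  0.2214]
 [ 0.5538 -0.2923  0.2205]] [-3.1388e+00 -1.8000e-03  1.5708e+00] 0.09427942957850662 0.0 27.15
(np.float64(254.70822251801675), np.float64(176.30758149183467))
[ 19  20  19  19  19  19  17  65 109 124 122 119 115 114 119 123 125 172
 213 242 246 196  87  82  92 157 209 242 250 250 249 249 249 250 249 249
 249 249 249 249 249 249 249 252 253 254 254 254 254 254 254 254 254 254
 254 254 254 254 254 254 254 251 247 247 247 247 247 247 246 246 246 246
 240 223 207 183 133 118 198 239 233 198 154 120 118 122 122 120 121 122
 124 126 126 125  90  33  21  20  20  22]
[  9   9  28 106 148 156 156 156 157 157 158 157 158 107  79  79  80  80
  81  94 180 201 244 253 235 231 245 253 250 246 246 246 247 247 247 247
 247 247 247 247 247 248 248 253 254 254 254 254 254 254 254 254 254 254
 254 254 254 254 254 254 254 254 254 254 254 254 254 254 254 252 188 110
 108 108 103  90  87  88  87 104 224 247 232 193 167 160 160 157 131  64
  19  20  21  21  21  44  43  61  50  44]
[np.float64(-0.2556), np.float64(-0.3299)] [np.float64(0.5177), np.float64(0.5901)]
```

Call:
{"op": "carry_out", "data": {"motion": "0.26 -0.034 -0.04 0 0 0 1;0.26 -0.034 -0.04 0 0 0 1;0.26 -0.034 -0.04 0 0 0 1;0.26 -0.034 -0.04 0 0 0 1;0.26 -0.034 -0.04 0 0 0 1;0.26 -0.034 -0.04 0 0 0 1;0.26 -0.034 -0.04 0 0 0 1;0.26 -0.034 -0.04 0 0 0 1;0 0 0 0 0 0 1;0 0 0 0 0 0 1;0 0 0 0 0 0 1;0 0 0 0 0 0 1"}}

```text
time: 28.65
tool_pos: [0.5002, 0.122, 0.2858]
ee_rot: [-3.141, 0.0, 1.569]
wrist_force: [-0.1, -0.5, -0.0]
width: 0.0937
finger_force: 0.0
```

Run:
```python
from h import *
s=st(3);g=cv2.cvtColor(s['pixels'],cv2.COLOR_RGB2HSV)
c=proj(s,[.452,.174,.04]);print(c)
m=((g[...,2]>120)&(g[...,1]<110)).astype(np.uint8)
n,l=cv2.connectedComponents(m);b=(l==l[int(c[1]),int(c[0])]).astype(np.uint8)
b=cv2.morphologyEx(b,cv2.MORPH_CLOSE,np.ones((5,5)))
k=max(cv2.findContours(b,0,cv2.CHAIN_APPROX_NONE)[0],key=cv2.contourArea)[:,0]
P=np.array([ray(s,*p,.04)[:2] for p in k],np.float32)*1000;print('dish',cv2.minAreaRect(P))
# stand
c=proj(s,[.571,.061,.04]);print(c)
d=((g[...,2]<90)).astype(np.uint8);n,l=cv2.connectedComponents(d,connectivity=4);b=(l==l[int(c[1]),int(c[0])]).astype(np.uint8)
k=max(cv2.findContours(b,0,cv2.CHAIN_APPROX_NONE)[0],key=cv2.contourArea)[:,0]
P=np.array([ray(s,*p,.04)[:2] for p in k],np.float32)*1000;print('hole',cv2.minAreaRect(P),len(k))
w=((g[...,0]>8)&(g[...,0]<30)&(g[...,1]>70)&(g[...,2]>110)).astype(np.uint8)
cv2.imwrite('pics/w8.png',cv2.resize(cv2.cvtColor(s['pixels'],cv2.COLOR_RGB2BGR)[30:330,100:500],None,fx=2,fy=2,interpolation=0))
```

```text
[[0.5003 0.1222 0.286 ]
 [0.5002 0.1225 0.2862]] [-3.1415e+00  1.0000e-04  1.5695e+00] 0.09440108372630568 0.0 28.8
(np.float64(215.25281406606027), np.float64(120.00180587289547))
dish ((448.6412658691406, 174.9757080078125), (122.51728820800781, 66.8656997680664), 80.61444854736328)
(np.float64(306.30218584615807), np.float64(205.51629421452927))
hole ((569.215087890625, 58.30382537841797), (107.85520935058594, 53.85528564453125), 87.00390625) 228
```

View pics/w8.png

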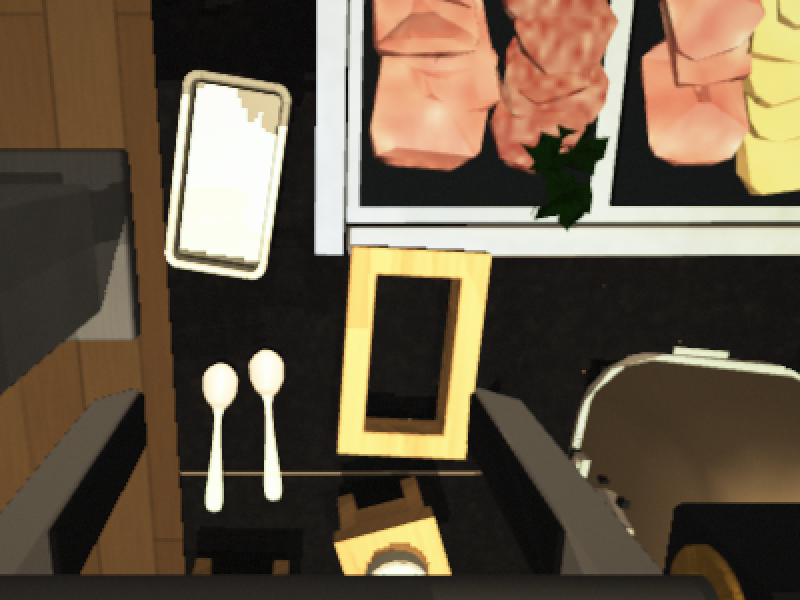

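The dish at (228,175) in the crop is now empty, and the rectangle fit gives its true size. The oblong stand's opening corners are at about (375,273), (461,278), (448,436) and (365,432), with the toaster front from x≈575.

Run:
```python
from h import *
s=st(1)
def f(ps):
    Q=np.array([ray(s,100+p[0]/2-.25,30+p[1]/2-.25,.04)[:2] for p in ps])*1000
    print(Q.round(1).tolist(),Q.mean(0).round(1),[round(float(np.hypot(*(Q[i]-Q[i-1]))),1) for i in range(4)],
     [round(float(np.degrees(np.arctan2(*(Q[i]-Q[j])[::-1]))),1) for i,j in((0,3),(1,2),(1,0),(2,3))])
f([(375,273),(461,278),(448,436),(365,432)]); f([(351,247),(491,252),(467,459),(338,453)])
g=s['pixels'].max(2)
for r in (180,210,235): print(r,g[r,264:350])
print(g[145:265,300])
# toaster front
for z in (.1,.15): print([ray(s,100+x/2,30+y/2,z)[:2].round(3) for x,y in ((575,450),(590,390),(640,360))])
```

```text
[[0.5002 0.1227 0.2863]
 [0.5002 0.1227 0.2863]] [3.1415 0.     1.5697] 0.09386811119238597 0.0 28.85
[[544.0, 115.0], [600.2, 111.6], [598.1, -0.9], [540.0, 2.2]] [570.6  57. ] [112.9, 56.4, 112.6, 58.2] [88.0, 88.9, -3.4, -3.1]
[[528.0, 132.1], [618.5, 128.7], [612.5, -18.7], [521.4, -13.9]] [570.1  57.1] [146.1, 90.6, 147.5, 91.3] [87.4, 87.7, -2.1, -3.0]
180 [ 21  20  22  23  21  22  21  20  19 109 238 253 252 253 253 253 253 252
 253 253 253 253 244 156  25  27  26  26  26  26  26  26  23  25  25  24
  24  25  26  26  26  23  24  26  26  26  27  27  27  26  25  26  25  25
  24  21  19  21  23  18  68  99 103 105  97 195 248 253 253 252 253 252
 253 253 252 252 252 252 225  66  28  27  25  25  28  25]
210 [ 26  28  27  23  21  20  29 119 239 253 253 253 253 253 253 253 253 253
 253 251 211  62  25  25  25  25  26  27  28  28  28  28  28  28  28  28
  31  30  29  27  25  25  25  24  24  24  24  24  24  22  23  24  24  21
  21  23  35  80  95  95 100 128 233 252 253 252 253 253 252 252 252 253
 252 252 228  81  26  25  23  25  25  24  24  24  25  23]
235 [ 26  23  19  21  20  94 23
[... 250 characters left out ...]
52 252 216  16
  15  11  14  14  14  15  22  62  82  90  94  94  94  94]
[240 240 240 241 241 241 241 241 162 157 247 252 253 253 252 253 252 252
 252 253 252 252 202  70  27  28  27  26  28  28  26  27  28  26  26  24
  26  26  27  27  27  26  26  26  26  29  29  26  26  26  26  26  26  27
  27  25  24  26  25  25  24  27  28  27  30  31  30  29  28  29  25  28
  26  27  27  27  28  28  27  28  30  24  25  20  15  16  15  13  13  15
  10  10  10  14  61  93 102 100  92  90  87 165 244 252 252 252 252 252
 252 252 252 252 252 178  13  13  12  14  14  16]
[array([0.662, 0.018]), array([0.666, 0.057]), array([0.693, 0.075])]
[array([0.64 , 0.043]), array([0.644, 0.076]), array([0.667, 0.092])]
```

Run:
```python
from h import *
d=snap('side');s=snap('scene')
for p in [(290,292),(322,302),(398,262)]: print('side base',[ray(d,p[0]*.64,p[1]*.64,z).round(3)[:2] for z in (0,.02)])
for p in [(492,282),(555,358)]: print('scene base',[ray(s,p[0]*.64,p[1]*.64,z).round(3)[:2] for z in (0,.02)])
# top front edge height via two views: side (277,212) front-left top; scene (498,212)
for z in (.12,.15,.18): print(z,ray(d,285*.64,205*.64,z)[:2].round(3),ray(s,498*.64,215*.64,z)[:2].round(3))
for p in [(358,258)]: print('knob side',[ray(d,p[0]*.64,p[1]*.64,z).round(3)[:2] for z in (.05,.07,.09)],[ray(s,505*.64,275*.64,z).round(3)[:2] for z in (.05,.07,.09)])
```

```text
side base [array([0.818, 0.035]), array([0.798, 0.054])]
side base [array([0.736, 0.024]), array([0.719, 0.043])]
side base [array([ 0.684, -0.192]), array([ 0.667, -0.167])]
scene base [array([0.743, 0.089]), array([0.723, 0.061])]
scene base [array([ 0.701, -0.151]), array([ 0.682, -0.171])]
0.12 [ 0.93  -0.096] [0.764 0.118]
0.15 [ 0.89  -0.057] [0.724 0.062]
0.18 [ 0.85  -0.018] [0.684 0.006]
knob side [array([ 0.726, -0.095]), array([ 0.707, -0.072]), array([ 0.689, -0.048])] [array([0.726, 0.029]), array([ 0.704, -0.   ]), array([ 0.682, -0.029])]
```

Run:
```python
from h import *
s=st(1);R=np.array(s['R']);c=-R.T@s['t'];c2=c+np.array([.4549,.1621,.2818])-readout.get_obs()['tool_pos'];s=dict(s);s['t']=-R@c2
for p in [(385,87),(340,70),(430,75)]: print([ray(s,p[0]*.64,p[1]*.64,z)[:2].round(3) for z in (.05,.1,.15)])
```

```text
[[0.5002 0.1231 0.2864]
 [0.5002 0.1231 0.2864]] [ 3.1414 -0.      1.5705] 0.09416807116298613 0.0 29.0
[array([0.446, 0.287]), array([0.447, 0.281]), array([0.448, 0.276])]
[array([0.414, 0.299]), array([0.418, 0.292]), array([0.423, 0.285])]
[array([0.48 , 0.295]), array([0.476, 0.289]), array([0.473, 0.282])]
```

Call:
{"op": "carry_out", "data": {"motion": "0.13 -0.13 0 0 0 0 0.8;0.13 -0.128 0 0 0 0 0.8;0 0 0 0 0 0.078 0.8;0 0 0.25 0 0 0 0.8;0 0 0.27 0 0 0 0.8;0 0 0.27 0 0 0 0.8;0 0 0.2 0 0 0 0.8;0 0 0.05 0 0 0 0.8;0 0 0 0 0 0 0.8;0 0 0 0 0 0 0.8;0 0 0 0 0 0 0.8"}}

```text
time: 30.38
tool_pos: [0.4499, 0.1756, 0.0804]
ee_rot: [3.138, -0.002, 1.407]
wrist_force: [0.2, -0.7, 0.1]
width: 0.0751
finger_force: 0.0
```

Run:
```python
from h import *
s=st(3)
```

```text
[[0.4496 0.1755 0.08  ]
 [0.4491 0.1754 0.0793]] [ 3.1399e+00 -7.0000e-04  1.4074e+00] 0.07525501895018524 0.0 30.525
```

Run:
```python
from h import *
s=st(2);g=cv2.cvtColor(s['pixels'],cv2.COLOR_RGB2HSV)
m=((g[...,2]>120)&(g[...,1]<110)).astype(np.uint8)
c=proj(s,[.4486,.175,.024]);print(c)
n,l=cv2.connectedComponents(m);b=(l==l[int(c[1]),int(c[0])]).astype(np.uint8)
b=cv2.morphologyEx(b,cv2.MORPH_CLOSE,np.ones((5,5)))
k=max(cv2.findContours(b,0,cv2.CHAIN_APPROX_NONE)[0],key=cv2.contourArea)[:,0]
P=np.array([ray(s,*p,.04)[:2] for p in k],np.float32)*1000;print('dish',cv2.minAreaRect(P))
```

```text
[[0.4489 0.1753 0.079 ]
 [0.4488 0.1753 0.0788]] [ 3.1407e+00 -3.0000e-04  1.4075e+00] 0.07504695524965188 0.0 30.625
(np.float64(253.7501143398778), np.float64(207.64171235065902))
dish ((448.4925842285156, 174.99757385253906), (122.22264099121094, 66.1458740234375), 80.64293670654297)
```

Call:
{"op": "carry_out", "data": {"motion": "0 0 0.15 0 0 0 0.8;0 0 0.08 0 0 0 0.8;0 0 0.018 0 0 0 0.8;0 0 0 0 0 0 0.8;0 0 0 0 0 0 0.8;0 0 0 0 0 0 0.8"}}

```text
time: 31.38
tool_pos: [0.4492, 0.1754, 0.0296]
ee_rot: [3.14, -0.001, 1.407]
wrist_force: [-0.7, -0.7, 1.2]
width: 0.0754
finger_force: 0.0
```

Call:
{"op": "carry_out", "data": {"motion": "0 0 0.006 0 0 0 0.8;0 0 0 0 0 0 0.8;0 0 0 0 0 0 0;0 0 0 0 0 0 0;0 0 0 0 0 0 0;0 0 0 0 0 0 0;0 0 0 0 0 0 0;0 0 -0.05 0 0 0 0;0 0 -0.25 0 0 0 0;0 0 -0.2 0 0 0 0;0 0 0 0 0 0 0;0 0 0 0 0 0 0"}}

```text
time: 32.88
tool_pos: [0.4475, 0.175, 0.1261]
ee_rot: [-3.139, 0.001, 1.408]
wrist_force: [0.0, -0.3, -3.3]
width: 0.066
finger_force: 30.0
```

Run:
```python
from h import *
s=st(3)
```

```text
[[0.447  0.1749 0.1253]
 [0.447  0.1749 0.1251]] [-3.1373e+00  1.9000e-03  1.4074e+00] 0.065693934394838 29.999420642852783 33.025
```

Call:
{"op": "carry_out", "data": {"motion": "0 0 0 0 0 -0.03 0;0 0 0 0 0 -0.028 0;-0.1 0.11 0 0 0 0 0;-0.19 0.21 0 0 0 0 0;-0.175 0.2 0 0 0 0 0;-0.1 0.11 0 0 0 0 0;0 0 0 0 0 0 0;0 0 0 0 0 0 0;0 0 0 0 0 0 0;0 0 0 0 0 0 0"}}

```text
time: 34.28
tool_pos: [0.5691, 0.0579, 0.1277]
ee_rot: [3.141, -0.0, 1.53]
wrist_force: [-0.3, -0.0, -2.1]
width: 0.0657
finger_force: 30.0
```

Run:
```python
from h import *
s=st(3);g=cv2.cvtColor(s['pixels'],cv2.COLOR_RGB2HSV);z=readout.get_obs()['tool_pos'][2]
c=proj(s,[.57,.04,z-.012]);print(c)
m=((g[...,2]>60)&(g[...,1]<90)).astype(np.uint8)
n,l=cv2.connectedComponents(m);b=(l==l[int(c[1]),int(c[0])]).astype(np.uint8)
b=cv2.morphologyEx(b,cv2.MORPH_CLOSE,np.ones((5,5)))
k=max(cv2.findContours(b,0,cv2.CHAIN_APPROX_NONE)[0],key=cv2.contourArea)[:,0]
P=np.array([ray(s,*p,z+.012)[:2] for p in k],np.float32)*1000;print('dish',cv2.minAreaRect(P))
im=cv2.cvtColor(s['pixels'],cv2.COLOR_RGB2BGR).copy();cv2.drawContours(im,[k[:,None]],-1,(0,0,255),1)
cv2.imwrite('pics/w9.png',im)
```

```text
[[0.5693 0.0578 0.1277]
 [0.5695 0.0575 0.1278]] [ 3.1411e+00 -1.0000e-04  1.5297e+00] 0.06546602764731686 29.999496638774872 34.425
(np.float64(256.68612726169965), np.float64(255.12227995758377))
dish ((564.9905395507812, 65.86522674560547), (108.37028503417969, 154.3422088623047), 88.59212493896484)
```

View pics/w9.png

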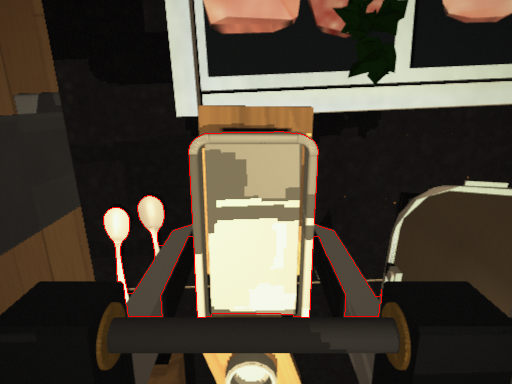

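The dish is held level and square to the tool: left and right rims at x≈192 and 317, far end at row 135, above the oblong stand. I lower it next.

Call:
{"op": "carry_out", "data": {"motion": "-0.002 0.004 0.1 0 0 0 0;0 0 0.15 0 0 0 0;0 0 0.08 0 0 0 0;0 0 0.035 0 0 0 0;0 0 0 0 0 0 0;0 0 0 0 0 0 0;0 0 0 0 0 0 0;0 0 0 0 0 0 0"}}

```text
time: 35.42
tool_pos: [0.5709, 0.0566, 0.0552]
ee_rot: [3.14, -0.0, 1.529]
wrist_force: [-0.2, -0.4, -2.6]
width: 0.0657
finger_force: 30.0
```

Call:
{"op": "carry_out", "data": {"motion": "0 -0.002 0.035 0 0 0 0;0 0 0.012 0 0 0 0;0 0 0 0 0 0 0;0 0 0 0 0 0 0;0 0 0 0 0 0 0"}}

```text
time: 36.05
tool_pos: [0.5702, 0.0567, 0.0453]
ee_rot: [3.141, 0.0, 1.529]
wrist_force: [0.3, -0.7, -1.7]
width: 0.0657
finger_force: 30.0
```

Call:
{"op": "carry_out", "data": {"motion": "0 0 0.006 0 0 0 0;0 0 0 0 0 0 0;0 0 0 0 0 0 0"}}

```text
time: 36.42
tool_pos: [0.5701, 0.0567, 0.0439]
ee_rot: [3.142, 0.0, 1.529]
wrist_force: [1.4, 0.8, -2.8]
width: 0.0657
finger_force: 30.0
```

Call:
{"op": "carry_out", "data": {"motion": "0 0 0.004 0 0 0 0;0 0 0 0 0 0 0;0 0 0 0 0 0 0"}}

```text
time: 36.8
tool_pos: [0.5702, 0.0567, 0.0436]
ee_rot: [3.141, -0.0, 1.529]
wrist_force: [-1.1, -1.4, 0.8]
width: 0.0657
finger_force: 30.0
```

Contact is felt: Fz rose to positive, so the collar is down. I release and retreat.

Call:
{"op": "carry_out", "data": {"motion": "0 0 0 0 0 0 0.8;0 0 0 0 0 0 0.9;0 0 0 0 0 0 0.9;0 0 0 0 0 0 0.9;0 0 -0.1 0 0 0 0.9;0 0 -0.25 0 0 0 0.9;0 0 -0.25 0 0 0 0.9;0 0 -0.25 0 0 0 0.9;0 0 -0.1 0 0 0 0.9;0 0 0 0 0 0 0.9;0 0 0 0 0 0 0.9;0 0 0 0 0 0 0.9"}}

```text
time: 38.3
tool_pos: [0.5692, 0.0566, 0.2309]
ee_rot: [-3.138, 0.0, 1.529]
wrist_force: [0.4, 0.8, 0.0]
width: 0.0843
finger_force: 0.0
```

Run:
```python
from h import *
s=st(3);g=cv2.cvtColor(s['pixels'],cv2.COLOR_RGB2HSV)
c=proj(s,[.5703,.057,.042])
m=((g[...,2]>120)&(g[...,1]<75)).astype(np.uint8)
n,l=cv2.connectedComponents(m);b=(l==l[int(c[1]),int(c[0])]).astype(np.uint8)
b=cv2.morphologyEx(b,cv2.MORPH_CLOSE,np.ones((5,5)))
k=max(cv2.findContours(b,0,cv2.CHAIN_APPROX_NONE)[0],key=cv2.contourArea)[:,0]
for z in (.053,.056,.06):
  P=np.array([ray(s,*p,z)[:2] for p in k],np.float32)*1000;print('dish',cv2.minAreaRect(P))
```

```text
[[0.5693 0.0567 0.2312]
 [0.5696 0.0566 0.2319]] [-3.1394e+00  1.0000e-04  1.5289e+00] 0.08441337002169778 0.0 38.45
dish ((569.2493286132812, 56.380279541015625), (122.47350311279297, 66.71537017822266), 87.61251068115234)
dish ((569.2732543945312, 57.0380973815918), (121.44921112060547, 66.15743255615234), 87.61250305175781)
dish ((569.30517578125, 57.91521453857422), (120.08345794677734, 65.41352844238281), 87.61256408691406)
```

```bash
python3 -c "
from bench import robot
print(robot.close_job())"
```

```text
the job is handed in; nothing more can be done
None
```

I handed the job in at about 38.5 s: all four pieces hang in their own stands, and camera checks after each release showed nothing off-centre or tilted, but `close_job()` returned no verdict.

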